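Pull down the cupboard hatch with the hook pole

TASK

Take the hook pole out of its cradle, drop its hook into the ring at the top of the shut cupboard hatch and pull the hatch down until it bears firmly on its rubber buffer: keep up a pull of some 15 N there for about a second, and never pull or push on the hatch with more than 25 N. Then unhook, leave the hatch down and lay the pole back in its cradle as it was. Work the hatch with the pole only, not with the gripper or arm, and leave the other things where they are.

Things in the scene. Friction and masses are not known exactly. Their poses are not given: they have to be found in the camera images.
- unit: White cupboard unit 160 mm deep (its x), 250 mm wide (its y), 250 mm tall, fixed to the table; origin at the centre of its underside, its front faces its own -x, towards the robot; turned up to 0.15 rad. Its whole front is the drop-down hatch.
- hatch: White hatch panel 12 x 250 x 200 mm closing the unit's front. Origin on its hinge line (along the unit's y, 70 mm above the table, 88 mm in front of the unit's origin); z points up the panel, -x is its outside. It turns only about the hinge, top towards the robot and down; about 3 N at the ring moves it, and it stays where it is left.
- ring (a point): Centre of the steel pull ring outside the panel's top: 30 mm in front of the hinge (panel -x) and 195 mm up the panel from it (265 mm above the table when shut). The ring lies flat (axis = panel z) when shut, so a hook drops in from above: opening 30 mm, wire 6 mm thick. Rigid with the panel, it tilts with it.
- buffer: Dark steel bracket at the unit, 95 mm along the unit's +y from its middle, with a rubber foot (22 mm ball on a screw) on which the opened panel comes to bear. The panel meets it leaning 0.65 to 1.0 rad, as the foot is screwed (unknown, to be felt); then the pull at the ring rises by about 1.5 N per mm of hand travel. A pull of 15 N at the ring puts about 27 N on the buffer, 25 N about 44 N.
- pole: Hook pole, 0.16 kg: wooden bar 165 mm long (x -110 to +55 mm), 14 mm wide (y), 22 mm tall (z), then an 8 mm steel rod on along +x to x = +85 mm, where it bends straight down (pole -z). Origin on the bar's axis, where it is best gripped from above, across y. Starts in the cradle, hook away from the robot and down.
- hook_corner (a point): Point on the pole's axis where the steel rod bends down: 85 mm along pole +x from the pole's origin. The prong below it is 8 mm thick.
- hook_tip (a point): Lowest end of the hook's prong: 44 mm below hook_corner along pole -z.
- cradle: Plywood cradle fixed to the table, on the left or right side: base 170 x 90 x 14 mm and two U-shaped saddles, 10 mm thick, 85 mm behind and 43 mm ahead (along its x) of its origin, which is on the table. Slots about 22 mm wide, flared, floor 70 mm and cheek tops 98 mm above the table.
- seat (a point): Where the pole's origin lies when the pole rests home in the cradle: 81 mm above the cradle's origin; axes as the cradle's.
- polish: Bystander: orange tin can, 48 mm across, 110 mm tall, stands in the grey caddy; origin at the centre of its underside.
- detergent: Bystander: big blue bottle, 84 mm across, 220 mm tall; origin at the centre of its underside.
- cleaner: Bystander: green bottle with white cap, 68 mm across, 200 mm tall; origin at the centre of its underside.
- spray: Bystander: yellow can, 60 mm across, 190 mm tall; origin at the centre of its underside.
- sponge: Bystander: yellow sponge block 100 x 65 x 30 mm, lies between robot and cupboard unit; origin at the centre of its underside.
- tin: Bystander: squat steel jar, 64 mm across, 60 mm tall, between robot and cupboard unit; origin at the centre of its underside.
- tablets: Bystander: cardboard carton 60 x 100 x 150 mm tall; origin at the centre of its underside.
- caddy: Bystander: grey open tray 160 x 120 x 70 mm, on the other side of the table from the cradle; origin at the centre of its underside.
There are look-alikes about, which are no part of the job. What is shaped like the cradle but red is not meant.

How it is judged:
By the outcome, as a careful person would: the job done as asked, in the order asked, and still so for the second after the job is handed in, with the robot touching nothing.
It also fails if it takes over 72 s, if anything falls off the work surface, if the arm or the gripper's body presses on something with over 40 N, if the wrist force passes 120 N, or if a joint passes its speed limit or range.

ROBOT

A 6-joint arm with a two-finger parallel gripper is mounted at the origin on the work surface. World frame = base frame: x ahead of the robot, y to its left, z up, the work surface at z = 0. Lengths are in mm, angles in rad, forces in N, time in s.
With the tool pointing down it reaches from about 300 to 775 mm from the base axis. Payload 14.6 kg.
Tool frame: the origin (TCP) lies between the finger pads; the fingertips stand manip.tip_reach ahead of it and the grasp point (between the pads) lies 5 mm behind it (manip.tip_reach is the distance from the TCP to the fingertips, in mm); z points along the fingers, y is the line along which they close (so a half turn about z gives the same grasp; the last joint's range is limited). The gripper opens to 94 mm and grips with 3 to 60 N. Pads are 16 mm wide; open, the fingers measure 119 mm over their backs; the gripper's body (75 mm by 177 mm) begins 78 mm behind the grasp point.
Start: joints at [1.146, 0.3, 1.521, -0, 1.321, -0.067], TCP at [192.615, 515.159, 219.446] pointing down, gripper open.
Joint ranges: [-3.03, 3.03], [-0.79, 2.21], [0.23, 2.52], [-1.04, 4.18], [0, 3.07], [-2.55, 2.55]. Speed limits (rad/s): [2.22, 2.22, 2.57, 3.14, 3.14, 3.14].

INTERFACE

Orientations are given as [roll, pitch, yaw] about the fixed x, y, z axes, in that order (R = Rz(yaw) Ry(pitch) Rx(roll)).
In Python, from cell import manip gives the robot as it stands. The module is installed in compiled form; this text tells all that it offers.
- The arm moves only by the shell command python3 -m creep 'ROWS' [FORCE]. ROWS is JSON, a list of rows, each a list of 3 entries, a list of its own where there are three numbers: the opening, from -1 (shut) to 1 (fully open), then the shift along the tool's x, y, z in cm, then the turn about the tool's z in units of 5 degrees (1.0 is 5 degrees). In form: [[grip, [tx, ty, tz], roll], ...]. A call has 1 to 12 rows; each row is the pose to reach, as a shift and turn from the pose commanded when the call began, along the tool's axes at that moment; what a row does not reach only later rows make up. A row lasts 1/10 s, in which the tool goes at most 50 mm and 8.59 degrees, less where a joint would pass 70% of its speed; a pose out of reach is approached as far as the arm can. A call with a gripper value outside its range is refused whole. The fingers move at their own pace and stop on an object; FORCE is the grip in N (left out, the last holds). Time passes only in rows, so rows that repeat a pose let the fingers close. It gives the time, the measured TCP pose, the force, the opening and the grip force at its end, in the units of the state.
- manip.read_state(): the state, without advancing time (a new reading comes with each control period).
- manip.camera(name): name is "scene" or "top" or "wrist"; returns the picture (400x640x3 uint8, red, green, blue); there is no depth.
- manip.camera_params(name): a dict with "fovy" (degrees; the focal length in pixels is half the picture's height over the tangent of half this angle, whatever the lens; pixels are square), "cx", "cy" (the principal point, pixels), "origin" and "attitude" of the camera in the world. Camera axes: x right, y down, z forward; pixel columns grow to the right and rows downward; lengths in mm; the calibration is good to about 2 mm. A picture is of the moment at which its call begins: read the wrist's pose just before it. camera_params takes no time and is no camera call; for the wrist camera it gives the pose at the moment of the call.
- manip.sign_off(): hands the job in; it is judged then, once.
The state is a dict: "clock": time; "joints": joint angles; "qd": joint speeds; "effort": joint torques, N m; "eef_pos": TCP position; "eef_rot": TCP orientation; "wrist_force": force on the tool from outside, world axes, zero at the start; "moment": the same for the moment, N m; "finger_gap": finger opening in mm; "finger_force": force on a finger pad.
Only numpy, scipy, OpenCV 4.12 (cv2) and the standard library are available. Lean on these libraries where they do the work, as an engineer would, in place of code of your own. Each camera call takes 0.05 s, during which the arm holds its last target. There are 200 camera calls.

## Working session

There is one attempt and no reset: what is moved stays moved. The work goes in short steps, Python scripts to look and compute and a shell command to move; the robot and the scene stay as the last step left them, time stands still between calls to the robot, and variables do not carry over. Pictures are saved under pics/ and viewed, at most 13 in all, crops included, and the job is handed in when it is done.

```bash
mkdir -p pics
python3 - <<'E'
from cell import manip
import cv2,numpy as np
print(manip.tip_reach); s=manip.read_state()
for k,v in s.items(): print(k,np.round(v,3).tolist())
for n in("scene","top"):
    p=manip.camera_params(n);print(n,p)
    cv2.imwrite(f"pics/{n}0.png",manip.camera(n)[:,:,::-1])
E
```

```text
14.0
clock 0.0
joints [1.146, 0.3, 1.522, -0.0, 1.321, -0.067]
qd [0.0, -0.001, -0.001, -0.001, -0.0, 0.0]
effort [-0.002, -53.18, -35.275, 0.071, 0.024, -0.0]
eef_pos [192.52, 514.921, 218.876]
eef_rot [-3.14, -0.0, 2.784]
wrist_force [-0.724, -0.086, -0.069]
moment [-0.022, 0.019, -0.07]
finger_force 0.0
finger_gap 93.909
scene {'fovy': 46.700834406446475, 'cx': 313.5767936819609, 'cy': 197.49603387366827, 'origin': array([ 482.11779255, -763.89678197, 1350.76817416]), 'attitude': array([-2.57446271, -0.01535254, -0.04188129])}
top {'fovy': 43.19182762506567, 'cx': 317.4757126464603, 'cy': 197.9046428552013, 'origin': array([ 298.94437737,  -20.07238007, 1798.56291999]), 'attitude': array([-3.01142433, -0.00601697, -1.54659404])}
```

View pics/scene0.png

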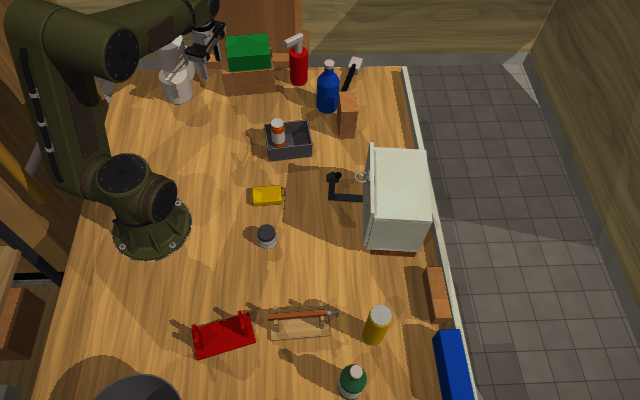

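View pics/top0.png

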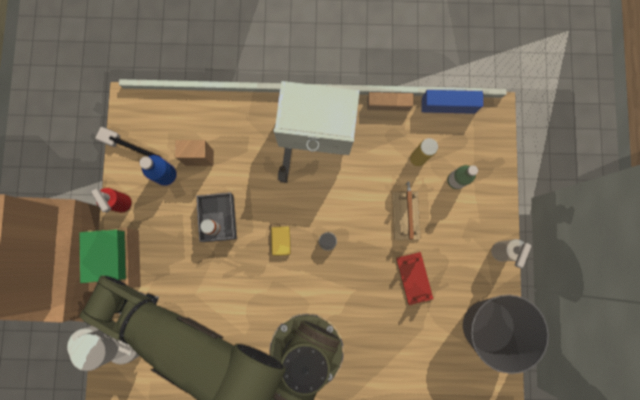

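Scene view: the robot is on the left and the unit at about (398,200), with the ring at (361,177). The cradle with the pole is at (300,322), next to a red decoy at (222,335) and the yellow spray at (377,325). In the top view the ring is at (313,144) and the pole at (410,212). Next I'll zoom in on the cradle and the ring.

```bash
cat > h.py <<'E'
import numpy as np,cv2
from scipy.spatial.transform import Rotation as R
from cell import manip
def ray(n,u,v,p=None):
    p=p or manip.camera_params(n); f=200/np.tan(np.radians(p['fovy'])/2)
    d=R.from_euler('xyz',p['attitude']).apply([(u-p['cx'])/f,(v-p['cy'])/f,1.]); return np.array(p['origin']),d
def onz(n,u,v,z,p=None):
    o,d=ray(n,u,v,p); return o+d*(z-o[2])/d[2]
def tri(a,b):
    (o1,d1),(o2,d2)=a,b; t=np.linalg.lstsq(np.c_[d1,-d2],o2-o1,rcond=None)[0]
    P,Q=o1+t[0]*d1,o2+t[1]*d2; return (P+Q)/2,np.linalg.norm(P-Q)
def proj(n,X):
    p=manip.camera_params(n); f=200/np.tan(np.radians(p['fovy'])/2)
    c=R.from_euler('xyz',p['attitude']).inv().apply(np.array(X)-p['origin']); return f*c[0]/c[2]+p['cx'],f*c[1]/c[2]+p['cy']
E
python3 - <<'E'
import cv2,numpy as np
s=cv2.imread('pics/scene0.png');t=cv2.imread('pics/top0.png')
def c(i,u,v,w,h):return cv2.resize(i[v:v+h,u:u+w],(400,300),interpolation=cv2.INTER_CUBIC)
# each crop 100x75 at 4x
cv2.imwrite('pics/z.png',np.vstack([np.hstack([c(s,255,290,100,75),c(t,360,172,100,75)]),np.hstack([c(s,340,140,100,75),c(t,265,80,100,75)])]))
E
```

```text
(no output)
```

View pics/z.png

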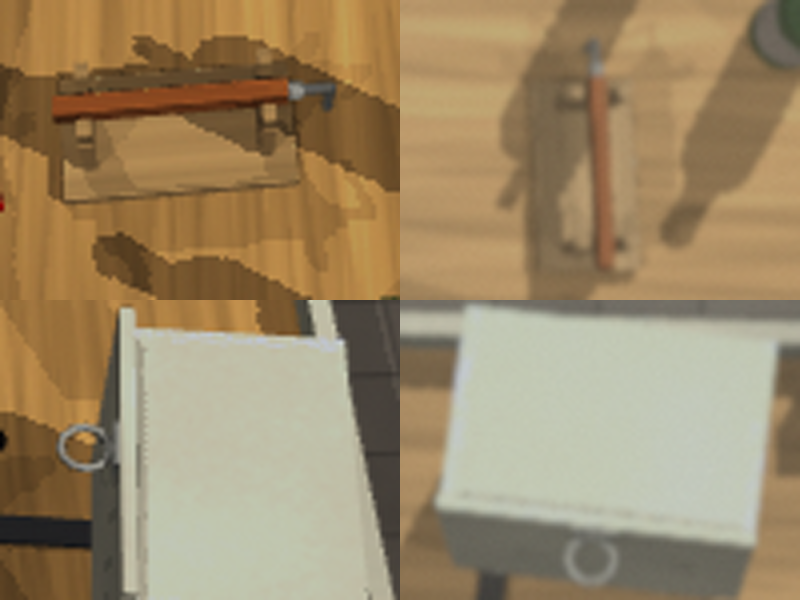

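The crops show the bar in the scene view running from (268.2,316.8) to (327.5,312.5), and the ring at (360.5,176.7) in scene and (312.5,144.2) in top. The hatch's top edge in the top view goes from (274.5,131.2) to (353.2,140.5).

Run:
```python
from h import *
np.set_printoptions(precision=1,suppress=True)
for n,box in(("scene",(255,290,345,340)),("top",(395,180,425,245))):
    i=cv2.imread(f'pics/{n}0.png'); h=cv2.cvtColor(i,cv2.COLOR_BGR2HSV)
    b,g,r=[i[:,:,k].astype(int) for k in range(3)]
    m=((r>1.75*g)&(r>70)).astype(np.uint8); k=np.zeros_like(m);u0,v0,u1,v1=box;k[v0:v1,u0:u1]=1;m*=k
    c=max(cv2.findContours(m,0,1)[0],key=cv2.contourArea); rc=cv2.minAreaRect(c); print(n,m.sum(),rc)
    q=cv2.boxPoints(rc)
    q=q[np.argsort(q[:,0] if n=="scene" else -q[:,1])]
    A,B=q[:2].mean(0),q[2:].mean(0)
    for z in(81,90): print(z,onz(n,*A,z),onz(n,*B,z),np.linalg.norm(onz(n,*A,z)-onz(n,*B,z)))
    if n=="scene":S=(A,B)
    else:
        for a,b in zip(S,(A,B)): print("tri",tri(ray("scene",*a),ray("top",*b)))
print("corner",tri(ray("scene",338.3,312.5),ray("top",408,183.5)))
print("ring",tri(ray("scene",360.4,176.5),ray("top",312.3,144.1)), onz("scene",360.4,176.5,265),onz("top",312.3,144.1,265))
L,Rr=onz("top",274.5,131.2,270),onz("top",353.2,140.5,270);print(L,Rr,np.linalg.norm(L-Rr),np.arctan2(-(L-Rr)[0],(L-Rr)[1]))
for nm,c,z in(("spray",(428,147),190),("cleaner",(471,171),200)): print(nm,onz("top",*c,z))
print("tin",onz("top",327,240,60),"sponge",onz("top",281,238,30),"black",onz("top",286,175,100))
```

```text
scene 357 ((297.0435485839844, 314.53704833984375), (6.465269088745117, 58.45680618286133), 85.36454010009766)
81 [ 391.7 -346.7   81. ] [ 554.8 -339.2   81. ] 163.32524224934758
90 [ 392.3 -349.7   90. ] [ 554.3 -342.3   90. ] 162.16760795817555Traceback (most recent call last):
  File "<stdin>", line 7, in <module>
ValueError: max() iterable argument is empty
```

Run:
```python
from h import *
np.set_printoptions(precision=1,suppress=True)
for n,box,th in(("scene",(255,290,345,340),1.75),("top",(395,180,425,245),1.45)):
    i=cv2.imread(f'pics/{n}0.png')
    b,g,r=[i[:,:,k].astype(int) for k in range(3)]
    m=((r>th*g)&(r>70)).astype(np.uint8); k=np.zeros_like(m);u0,v0,u1,v1=box;k[v0:v1,u0:u1]=1;m*=k
    cs=cv2.findContours(m,0,1)[0]
    if not cs: print(n,"none"); continue
    c=max(cs,key=cv2.contourArea); rc=cv2.minAreaRect(c); print(n,m.sum(),rc)
    q=cv2.boxPoints(rc)
    q=q[np.argsort(q[:,0] if n=="scene" else -q[:,1])]
    A,B=q[:2].mean(0),q[2:].mean(0)
    for z in(81,90): print(z,onz(n,*A,z),onz(n,*B,z),np.linalg.norm(onz(n,*A,z)-onz(n,*B,z)))
    if n=="scene":S=(A,B)
    else:
        for a,b in zip(S,(A,B)): print("tri",tri(ray("scene",*a),ray("top",*b)))
print("corner",tri(ray("scene",338.3,312.5),ray("top",408,183.5)))
print("ring",tri(ray("scene",360.4,176.5),ray("top",312.3,144.1)), onz("scene",360.4,176.5,265),onz("top",312.3,144.1,265))
L,Rr=onz("top",274.5,131.2,270),onz("top",353.2,140.5,270);print(L,Rr,np.linalg.norm(L-Rr),np.arctan2(-(L-Rr)[0],(L-Rr)[1]))
for nm,c,z in(("spray",(428,147),190),("cleaner",(471,171),200)): print(nm,onz("top",*c,z))
print("tin",onz("top",327,240,60),"sponge",onz("top",281,238,30),"black",onz("top",286,175,100))
```

```text
scene 357 ((297.0435485839844, 314.53704833984375), (6.465269088745117, 58.45680618286133), 85.36454010009766)
81 [ 391.7 -346.7   81. ] [ 554.8 -339.2   81. ] 163.32524224934758
90 [ 392.3 -349.7   90. ] [ 554.3 -342.3   90. ] 162.16760795817555
top 96 ((409.86236572265625, 214.97805786132812), (44.100894927978516, 2.329059600830078), 86.53176879882812)
81 [ 398.  -346.6   81. ] [ 548.9 -337.4   81. ] 151.14349243382273
90 [ 397.5 -344.9   90. ] [ 547.6 -335.7   90. ] 150.35150314710052
tri (array([ 394.9, -346.8,   83.5]), np.float64(6.197780441154594))
tri (array([ 552.4, -338. ,   75.5]), np.float64(5.514909591567212))
corner (array([ 587. , -337.6,   67.7]), np.float64(5.989715126016828))
ring (array([666.9,  -4.4, 262.5]), np.float64(3.083356542346038)) [664.9  -6.6 265. ] [667.9  -4.3 265. ]
[704.6 114.  270. ] [ 681.3 -130.7  270. ] 245.80556869378609 -0.09479669767274757
spray [ 685.9 -380.6  190. ]
cleaner [ 608.1 -516.6  200. ]
tin [381.8 -61.2  60. ] sponge [386.3  98.8  30. ] black [597.5  84.3 100. ]
```

```bash
cat >> h.py <<'E'
def goal(x,y,z,yaw,eps=0):
    s=manip.read_state(); r=R.from_euler('xyz',s['eef_rot']); p=np.array(s['eef_pos'])
    d=r.inv().apply(np.array([x,y,z])-p)/10
    cur=s['eef_rot'][2]; t=-(yaw-cur); t=(t+np.pi)%(2*np.pi)-np.pi
    print("t%.1f pos"%s['clock'],np.round(p,1),np.round(s['eef_rot'],3),"F",np.round(s['wrist_force'],1),"gap %.1f ff %.1f"%(s['finger_gap'],s['finger_force']))
    print("shift",np.round(d,2),"turn %.2f"%(np.degrees(t)/5))
E
python3 -c "
from h import *
goal(516,-341,220,0.05)"
```

```text
t0.1 pos [192.5 515.  218.9] [-3.141 -0.     2.784] F [ 0.2 -0.1  0.4] gap 93.9 ff 0.0
shift [-6.028e+01 -6.885e+01 -4.000e-02] turn 31.33
```

```bash
python3 -m creep '[[1,[-60.3,-68.8,0],31.3],[1,[-60.3,-68.8,0],31.3],[1,[-60.3,-68.8,0],31.3],[1,[-60.3,-68.8,0],31.3],[1,[-60.3,-68.8,0],31.3],[1,[-60.3,-68.8,0],31.3],[1,[-60.3,-68.8,0],31.3],[1,[-60.3,-68.8,0],31.3],[1,[-60.3,-68.8,0],31.3],[1,[-60.3,-68.8,0],31.3],[1,[-60.3,-68.8,0],31.3],[1,[-60.3,-68.8,0],31.3]]'
python3 -c "
from h import *
goal(516,-341,220,0.05)"
```

```text
clock: 1.3
eef_pos: [405.2, -48.2, 219.5]
eef_rot: [3.141, -0.0, 0.977]
wrist_force: [0.6, 0.4, 0.2]
finger_gap: 93.9
finger_force: 0.0
t1.3 pos [405.2 -48.2 219.5] [ 3.141 -0.     0.977] F [0.6 0.4 0.2] gap 93.9 ff 0.0
shift [-18.07  25.56  -0.05] turn 10.63
```

```bash
python3 -m creep '[[1,[-17,24,0],10],[1,[-17,24,0],10],[1,[-17,24,0],10],[1,[-17,24,0],10],[1,[-17,24,0],10],[1,[-17,24,0],10],[1,[-17,24,0],10],[1,[-17,24,0],10],[1,[-17,24,0],10]]' >/dev/null
python3 - <<'E'
from h import *
goal(516,-341,220,0.05)
p=manip.camera_params("wrist");print(p)
cv2.imwrite("pics/w1.png",manip.camera("wrist")[:,:,::-1])
E
```

```text
t2.2 pos [ 510.5 -319.6  219.4] [-3.141  0.     0.113] F [-1.1  0.5 -0.1] gap 93.8 ff 0.0
shift [ 0.3   2.19 -0.06] turn 0.72
{'fovy': 70.18282415285279, 'cx': 317.04929857670356, 'cy': 202.38406766766428, 'origin': array([ 588.43993141, -310.84494285,  383.80953357]), 'attitude': array([ 2.86527233e+00,  7.84219934e-04, -1.45831441e+00])}
```

View pics/w1.png

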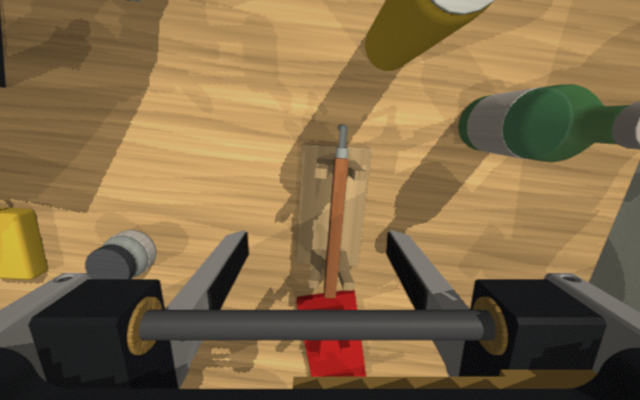

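The wrist view shows the bar running from about (331,296) to (342,157), with the steel rod reaching (343,126), and the spray and cleaner beyond. I'll get the bar's axis from its mask.

Run:
```python
from h import *
np.set_printoptions(precision=1,suppress=True)
i=cv2.imread('pics/w1.png');b,g,r=[i[:,:,k].astype(int) for k in range(3)]
m=((r>1.6*g)&(r<3.2*g)&(r>70)).astype(np.uint8);k=np.zeros_like(m);k[140:290,318:360]=1;m*=k
c=max(cv2.findContours(m,0,1)[0],key=cv2.contourArea).reshape(-1,2);print(cv2.boundingRect(c))
P=[]
for v in range(165,285,10):
    us=np.where(m[v])[0]; a,bb=onz("wrist",us.min()-.5,v,92),onz("wrist",us.max()+.5,v,92); P.append((a+bb)/2); w=np.linalg.norm(a-bb)
P=np.array(P);f=np.polyfit(P[:,0],P[:,1],1);print(f,w,np.abs(np.polyval(f,P[:,0])-P[:,1]).max())
vf=np.where(m.any(1))[0].min();print("front",onz("wrist",342,vf-.5,92))
print("at516",np.polyval(f,516),np.polyval(f,390))
for z in (85,): print("rodtip",onz("wrist",343,125,z))
goal(516,np.polyval(f,516),140,f[0])
```

```text
(325, 200, 18, 90)
[   0.1 -371.5] 12.647147467110125 2.3018105609478994
front [ 555.4 -339.9   92. ]
at516 -339.8357953000266 -347.57495824487853
rodtip [ 588.3 -337.    85. ]
t2.2 pos [ 510.6 -319.4  219.7] [ 3.1 -0.   0.1] F [0.8 0.7 0.4] gap 93.8 ff 0.0
shift [0.3 2.1 8. ] turn 0.59
```

```bash
python3 -m creep '[[1,[0.3,2.1,4],0.6],[1,[0.3,2.1,8],0.6],[1,[0.3,2.1,10],0.6],[1,[0.3,2.1,12],0.6],[0.3,[0.3,2.1,13.5],0.6],[0,[0.3,2.1,14.4],0.6],[0,[0.3,2.1,14.4],0.6],[0,[0.3,2.1,14.4],0.6]]' 30
python3 -c "
from h import *
goal(516,-340.3,76,0.06)"
```

```text
clock: 3.05
eef_pos: [516.4, -341.1, 76.4]
eef_rot: [3.141, -0.001, 0.059]
wrist_force: [0.4, -0.2, -0.8]
finger_gap: 65.5
finger_force: 0.0
t3.0 pos [ 516.4 -341.1   76.4] [ 3.141e+00 -1.000e-03  5.900e-02] F [ 0.4 -0.2 -0.8] gap 65.5 ff 0.0
shift [-0.03 -0.08  0.04] turn -0.01
```

```bash
python3 -m creep '[[-1,[0,0,0],0],[-1,[0,0,0],0],[-1,[0,0,0],0],[-1,[0,0,0],0],[-1,[0,0,0],0],[-1,[0,0,0],0],[-1,[0,0,0],0],[-1,[0,0,0],0]]' 60;  python3 -m creep '[[-1,[0,0,-1],0],[-1,[0,0,-3],0],[-1,[0,0,-7],0],[-1,[0,0,-11],0],[-1,[0,0,-15],0],[-1,[0,0,-19],0],[-1,[0,0,-23],0],[-1,[0,0,-25],0],[-1,[0,0,-25],0]]' 60
```

```text
clock: 3.85
eef_pos: [516.0, -341.0, 75.5]
eef_rot: [3.142, -0.0, 0.059]
wrist_force: [0.8, -0.2, 0.4]
finger_gap: 13.7
finger_force: 60.0
clock: 4.75
eef_pos: [516.3, -341.2, 329.1]
eef_rot: [3.138, -0.004, 0.059]
wrist_force: [0.4, -0.1, -2.2]
finger_gap: 13.6
finger_force: 60.0
```

```bash
python3 -c "
from h import *
goal(597.8,1.6,325,-0.095)"
```

```text
t4.8 pos [ 516.3 -341.2  329.1] [ 3.138 -0.004  0.059] F [ 0.4 -0.1 -2.2] gap 13.6 ff 60.0
shift [ 10.15 -33.74   0.34] turn 1.76
```

```bash
python3 -m creep '[[-1,[2,-5,0],0.4],[-1,[3.5,-10,0],0.8],[-1,[5,-15,0],1.2],[-1,[6,-20,0],1.5],[-1,[7.5,-25,0],1.8],[-1,[9,-30,0],1.8],[-1,[10,-33,0],1.8],[-1,[10.1,-33.7,0],1.8],[-1,[10.1,-33.7,0],1.8],[-1,[10.1,-33.7,0],1.8]]' 60
python3 - <<'E'
from h import *
goal(597.8,1.6,325,-0.095)
cv2.imwrite("pics/w2.png",manip.camera("wrist")[:,:,::-1])
print(proj("wrist",[667,-5,265]), proj("wrist",[667,-5,330]))
E
```

```text
clock: 5.75
eef_pos: [596.7, 0.5, 324.6]
eef_rot: [3.141, 0.001, -0.099]
wrist_force: [1.0, -0.8, -0.1]
finger_gap: 13.4
finger_force: 60.0
t5.8 pos [5.967e+02 5.000e-01 3.246e+02] [ 3.141e+00  1.000e-03 -9.900e-02] F [ 1.  -0.8 -0.1] gap 13.4 ff 60.0
shift [ 0.1  -0.12 -0.04] turn -0.04
(np.float64(314.35823338426553), np.float64(132.4999541833186)) (np.float64(313.2749178645096), np.float64(136.9472303981446))
```

View pics/w2.png

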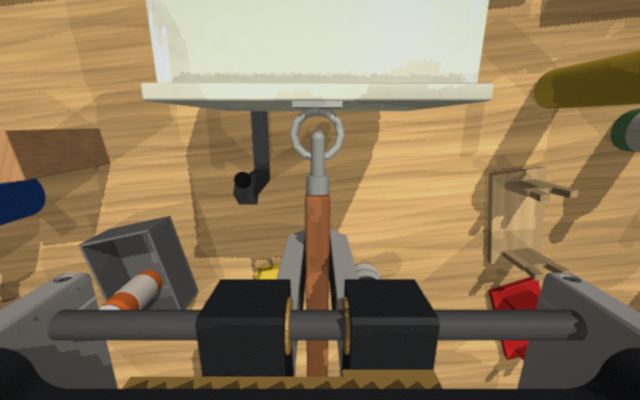

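The wrist view shows the ring centred at (317,135) and the rod's end at (318,131), with the hook almost exactly over the ring. The panel's top edge and the ring plate are square to the tool. The dark bracket with its foot is at (245,185).

Run:
```python
from h import *
print("ring",onz("wrist",317,135,265).round(1),"d",(onz("wrist",343,135,265)-onz("wrist",291,135,265)).round(1))
print("rod end",onz("wrist",318,131,330).round(1),"panel edge",onz("wrist",143,100,270).round(1),onz("wrist",493,100,270).round(1))
```

```text
ring [664.9  -6.8 265. ] d [ -4.  -39.7   0. ]
rod end [669.9  -7.9 330. ] panel edge [702.4 116.4 270. ] [ 677.1 -136.5  270. ]
```

```bash
python3 -m creep '[[-1,[0,0,1.5],0],[-1,[0,0,3],0],[-1,[0,0,4.2],0],[-1,[0,0,5],0],[-1,[0,0,5.2],0],[-1,[0,0,5.2],0],[-1,[0,0,5.2],0]]' 60
python3 - <<'E'
import numpy as np
for t in np.arange(0,1.06,.05):
    c,s=np.cos(t),np.sin(t); print("%.2f s %.1f tcpz %.1f  tangent fwd %.2f down %.2f"%(t,48*c+195*s-37,71.5+195*c-48*s,(195*c-48*s)/200.8,(195*s+48*c)/200.8))
E
```

```text
clock: 6.5
eef_pos: [597.2, 1.3, 274.1]
eef_rot: [-3.142, -0.001, -0.098]
wrist_force: [-0.1, -0.7, -1.4]
finger_gap: 13.4
finger_force: 60.0
0.00 s 11.0 tcpz 266.5  tangent fwd 0.97 down 0.24
0.05 s 20.7 tcpz 263.9  tangent fwd 0.96 down 0.29
0.10 s 30.2 tcpz 260.7  tangent fwd 0.94 down 0.33
0.15 s 39.6 tcpz 257.1  tangent fwd 0.92 down 0.38
0.20 s 48.8 tcpz 253.1  tangent fwd 0.90 down 0.43
0.25 s 57.8 tcpz 248.6  tangent fwd 0.88 down 0.47
0.30 s 66.5 tcpz 243.6  tangent fwd 0.86 down 0.52
0.35 s 75.0 tcpz 238.2  tangent fwd 0.83 down 0.56
0.40 s 83.1 tcpz 232.4  tangent fwd 0.80 down 0.60
0.45 s 91.0 tcpz 226.2  tangent fwd 0.77 down 0.64
0.50 s 98.6 tcpz 219.6  tangent fwd 0.74 down 0.68
0.55 s 105.8 tcpz 212.7  tangent fwd 0.70 down 0.71
0.60 s 112.7 tcpz 205.3  tangent fwd 0.67 down 0.75
0.65 s 119.2 tcpz 197.7  tangent fwd 0.63 down 0.78
0.70 s 125.3 tcpz 189.7  tangent fwd 0.59 down 0.81
0.75 s 131.0 tcpz 181.5  tangent fwd 0.55 down 0.84
0.80 s 136.3 tcpz 172.9  tangent fwd 0.51 down 0.86
0.85 s 141.2 tcpz 164.1  tangent fwd 0.46 down 0.89
0.90 s 145.6 tcpz 155.1  tangent fwd 0.42 down 0.91
0.95 s 149.5 tcpz 145.9  tangent fwd 0.37 down 0.93
1.00 s 153.0 tcpz 136.5  tangent fwd 0.32 down 0.95
1.05 s 156.0 tcpz 126.9  tangent fwd 0.28 down 0.96
```

```bash
python3 -m creep '[[-1,[-0.4,0,0.3],0],[-1,[-0.8,0,0.5],0],[-1,[-1.1,0,0.6],0],[-1,[-1.3,0,0.6],0],[-1,[-1.5,0,0.6],0],[-1,[-1.5,0,0.6],0]]' 60;python3 -m creep '[[-1,[-0.3,0,0.1],0],[-1,[-0.6,0,0.2],0],[-1,[-0.9,0,0.3],0],[-1,[-1.2,0,0.4],0],[-1,[-1.5,0,0.5],0]]' 60
```

```text
clock: 7.1
eef_pos: [582.0, 2.8, 267.6]
eef_rot: [3.142, -0.0, -0.098]
wrist_force: [1.5, -0.9, -2.1]
finger_gap: 13.6
finger_force: 60.0
clock: 7.6
eef_pos: [566.9, 4.3, 262.5]
eef_rot: [-3.142, -0.0, -0.098]
wrist_force: [2.4, -1.6, 0.3]
finger_gap: 13.5
finger_force: 60.0
```

```bash
python3 -m creep '[[-1,[-0.5,0,0.2],0],[-1,[-1.0,0,0.4],0],[-1,[-1.5,0,0.62],0],[-1,[-2.0,0,0.85],0],[-1,[-2.45,0,1.08],0],[-1,[-2.9,0,1.3],0],[-1,[-3.35,0,1.55],0],[-1,[-3.8,0,1.8],0]]' 60
python3 - <<'E'
from h import *
i=manip.camera("wrist")[:,:,::-1]; j=manip.camera("scene")[:,:,::-1]
cv2.imwrite("pics/c3.png",np.hstack([cv2.resize(i[60:360,150:500],(400,343)),cv2.resize(j[120:270,270:445],(400,343),interpolation=cv2.INTER_CUBIC)]))
E
```

```text
clock: 8.4
eef_pos: [529.0, 8.1, 244.2]
eef_rot: [3.142, 0.0, -0.098]
wrist_force: [2.7, -1.0, -0.4]
finger_gap: 13.7
finger_force: 60.0
```

View pics/c3.png

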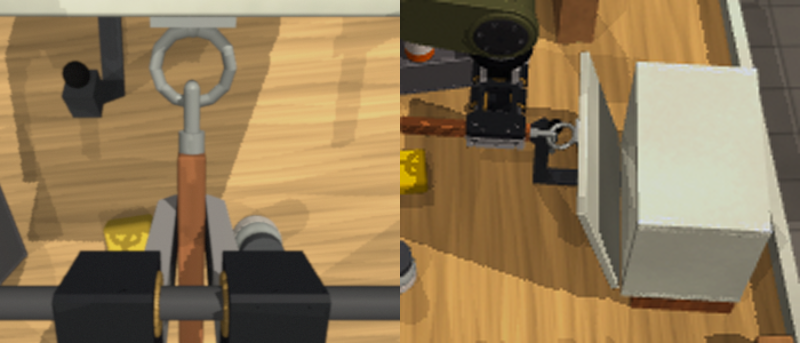

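The hook pulls at the front of the ring (about (190,95) in the left crop), and in the right crop the hatch leans about 0.3 rad. I'll carry on.

```bash
python3 -m creep '[[-1,[-0.43,0,0.27],0],[-1,[-0.85,0,0.54],0],[-1,[-1.25,0,0.82],0],[-1,[-1.66,0,1.12],0],[-1,[-2.05,0,1.42],0],[-1,[-2.45,0,1.74],0],[-1,[-2.83,0,2.06],0],[-1,[-3.21,0,2.4],0],[-1,[-3.57,0,2.74],0],[-1,[-3.93,0,3.09],0],[-1,[-4.28,0,3.46],0],[-1,[-4.62,0,3.83],0]]' 60
```

```text
clock: 9.7
eef_pos: [483.1, 12.6, 205.8]
eef_rot: [3.142, 0.0, -0.098]
wrist_force: [2.0, -0.0, 0.2]
finger_gap: 13.7
finger_force: 60.0
```

```bash
python3 -m creep '[[-1,[-0.22,0,0.25],0],[-1,[-0.43,0,0.5],0],[-1,[-0.65,0,0.76],0],[-1,[-0.65,0,0.76],0]]' 60
```

```text
clock: 10.1
eef_pos: [476.5, 13.2, 198.1]
eef_rot: [3.142, 0.001, -0.098]
wrist_force: [0.6, -1.0, -2.8]
finger_gap: 13.6
finger_force: 60.0
```

```bash
python3 -m creep '[[-1,[-0.2,0,0.27],0],[-1,[-0.41,0,0.53],0],[-1,[-0.61,0,0.8],0],[-1,[-0.61,0,0.8],0]]' 60
```

```text
clock: 10.5
eef_pos: [470.4, 13.8, 190.1]
eef_rot: [3.142, 0.001, -0.098]
wrist_force: [1.3, -0.5, -2.2]
finger_gap: 13.6
finger_force: 60.0
```

```bash
python3 -m creep '[[-1,[-0.19,0,0.27],0],[-1,[-0.38,0,0.54],0],[-1,[-0.57,0,0.82],0]]' 60
```

```text
clock: 10.8
eef_pos: [465.1, 14.4, 182.2]
eef_rot: [3.142, -0.0, -0.098]
wrist_force: [2.9, -1.3, -0.8]
finger_gap: 13.6
finger_force: 60.0
```

```bash
python3 -m creep '[[-1,[-0.18,0,0.29],0],[-1,[-0.36,0,0.58],0],[-1,[-0.53,0,0.86],0]]' 60
```

```text
clock: 11.1
eef_pos: [459.7, 14.9, 173.5]
eef_rot: [3.142, 0.0, -0.098]
wrist_force: [2.5, -0.4, -0.5]
finger_gap: 13.7
finger_force: 60.0
```

```bash
python3 -m creep '[[-1,[-0.16,0,0.29],0],[-1,[-0.33,0,0.58],0],[-1,[-0.49,0,0.88],0]]' 60
```

```text
clock: 11.4
eef_pos: [457.3, 15.1, 166.4]
eef_rot: [-3.141, -0.007, -0.098]
wrist_force: [13.4, -1.6, 8.6]
finger_gap: 13.8
finger_force: 60.0
```

```bash
python3 -m creep '[[-1,[-0.15,0,0.3],0],[-1,[-0.3,0,0.6],0],[-1,[-0.44,0,0.9],0]]' 60
```

```text
clock: 11.7
eef_pos: [453.7, 15.5, 158.0]
eef_rot: [-3.141, -0.01, -0.098]
wrist_force: [16.1, -2.6, 9.5]
finger_gap: 13.8
finger_force: 60.0
```

```bash
python3 -m creep '[[-1,[0,0,0],0],[-1,[0,0,0],0],[-1,[0,0,0],0]]' 60
```

```text
clock: 12.0
eef_pos: [453.5, 15.5, 157.9]
eef_rot: [-3.141, -0.009, -0.098]
wrist_force: [14.5, -2.3, 7.1]
finger_gap: 13.6
finger_force: 60.0
```

```bash
python3 -m creep '[[-1,[-0.05,0,0.05],0],[-1,[-0.05,0,0.05],0],[-1,[-0.05,0,0.05],0],[-1,[-0.05,0,0.05],0],[-1,[-0.05,0,0.05],0]]' 60
python3 - <<'E'
from h import *
i=manip.camera("wrist")[:,:,::-1]; j=manip.camera("scene")[:,:,::-1]
cv2.imwrite("pics/c4.png",np.hstack([cv2.resize(i[60:360,150:500],(400,343)),cv2.resize(j[130:230,270:387],(400,343),interpolation=cv2.INTER_CUBIC)]))
E
```

```text
clock: 12.5
eef_pos: [453.4, 15.5, 157.7]
eef_rot: [-3.141, -0.01, -0.098]
wrist_force: [16.7, -2.8, 8.2]
finger_gap: 13.6
finger_force: 60.0
```

View pics/c4.png

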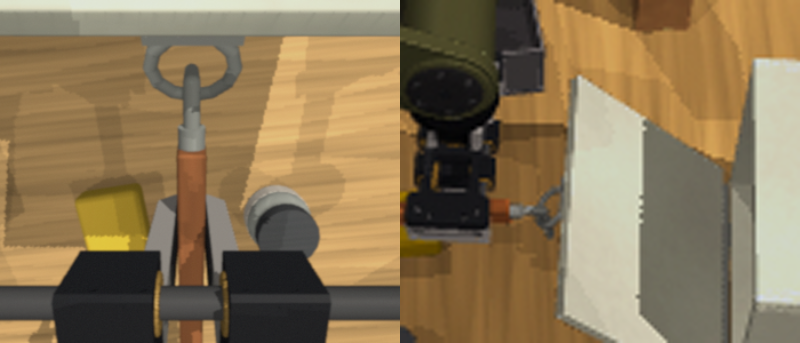

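The left crop shows the hook seated on the front wire at (190,90), though the rod's tip at (190,66) looks raised, so the pole has probably pitched in the grip. I'll keep holding and work out the pitch.

```bash
python3 -m creep '[[-1,[0,0,0],0],[-1,[0,0,0],0],[-1,[0,0,0],0],[-1,[0,0,0],0]]' 60
python3 - <<'E'
from h import *
s=manip.read_state();T=R.from_euler('xyz',s['eef_rot']);p=np.array(s['eef_pos'])
for a in (-.1,0,.1,.2,.3,.4):
    e=lambda l,h:proj("wrist",p+T.apply([l*np.cos(a)-h*np.sin(a),0,-(5.5+l*np.sin(a)+h*np.cos(a))]))
    print(a,"rod end top",np.round(e(72,4)[1],1),"bar end top v",np.round(e(39.3,11)[1],1))
E
```

```text
clock: 13.0
eef_pos: [453.4, 15.5, 157.7]
eef_rot: [-3.141, -0.01, -0.098]
wrist_force: [17.0, -2.2, 8.7]
finger_gap: 13.7
finger_force: 60.0
-0.1 rod end top 133.6 bar end top v 193.9
0 rod end top 134.2 bar end top v 197.3
0.1 rod end top 136.4 bar end top v 201.6
0.2 rod end top 140.2 bar end top v 206.7
0.3 rod end top 145.9 bar end top v 212.5
0.4 rod end top 153.7 bar end top v 219.2
```

```bash
python3 -m creep '[[-1,[0.15,0,-0.3],0],[-1,[0.3,0,-0.6],0],[-1,[0.45,0,-0.9],0],[-1,[0.6,0,-1.1],0],[-1,[0.6,0,-1.1],0]]' 60
python3 - <<'E'
from h import *
i=manip.camera("wrist")[:,:,::-1]
cv2.imwrite("pics/w5f.png",i)
cv2.imwrite("pics/w5.png",cv2.resize(i[90:240,217:417],(800,600),interpolation=cv2.INTER_CUBIC))
E
```

```text
clock: 13.5
eef_pos: [456.0, 15.3, 166.4]
eef_rot: [-3.142, 0.001, -0.098]
wrist_force: [-0.4, -0.5, -2.1]
finger_gap: 13.3
finger_force: 60.0
```

View pics/w5.png

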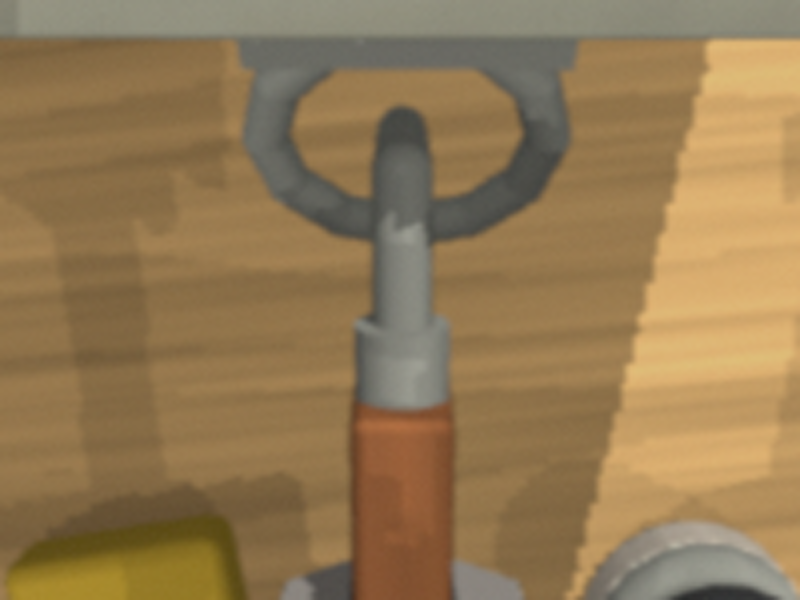

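The crop shows the tip of the prong at (403,107). It lies inside the ring opening, which runs from the plate at v≈65 to the front wire at v≈215, and nothing touches on either side. The force is zero, so I can lift straight up. The pole has pitched up a little, since the prong's tip shows ahead of the corner.

```bash
python3 -m creep '[[-1,[0,0,-0.4],0],[-1,[0,0,-0.8],0],[-1,[0,0,-1.3],0],[-1,[0,0,-1.8],0]]' 60
python3 -m creep '[[-1,[0,0,-0.8],0],[-1,[0,0,-1.6],0],[-1,[0,0,-2.6],0],[-1,[0,0,-4],0],[-1,[0,0,-5],0],[-1,[0,0,-6],0],[-1,[0,0,-7],0],[-1,[0,0,-7],0],[-1,[0,0,-7],0]]' 60
python3 - <<'E'
from h import *
from scipy.optimize import fsolve
s=manip.read_state();T=R.from_euler('xyz',s['eef_rot']);p=np.array(s['eef_pos'])
def e(l,h,a): return proj("wrist",p+T.apply([l*np.cos(a)-h*np.sin(a),0,-(5.5+l*np.sin(a)+h*np.cos(a))]))[1]
print(fsolve(lambda q:[e(39.3+q[1],11,q[0])-193,e(73.3+q[1],-44,q[0])-116.8],[0.1,0]))
i=manip.camera("wrist")[:,:,::-1];j=manip.camera("scene")[:,:,::-1]
cv2.imwrite("pics/w6f.png",i)
cv2.imwrite("pics/w6.png",np.hstack([cv2.resize(i[70:220,217:417],(400,300),interpolation=cv2.INTER_CUBIC),cv2.resize(j[130:230,255:388],(400,300),interpolation=cv2.INTER_CUBIC)]))
E
```

```text
clock: 13.95
eef_pos: [456.1, 15.3, 185.0]
eef_rot: [-3.142, -0.0, -0.098]
wrist_force: [0.1, 0.1, -1.7]
finger_gap: 13.2
finger_force: 60.0
clock: 14.85
eef_pos: [456.1, 15.3, 254.3]
eef_rot: [3.142, 0.0, -0.098]
wrist_force: [1.1, 1.0, -1.9]
finger_gap: 13.6
finger_force: 60.0
[0.09056931 4.53513053]
```

View pics/w6.png

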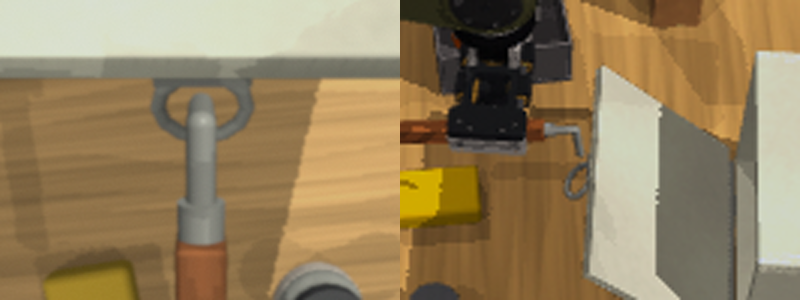

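The hatch stays down, with the ring free at (575,180) in the right crop and the prong above it. The pole sits in the grip pitched up about 0.09 rad and about 4 mm too far forward. I'll go back over the cradle, correcting for that.

```bash
python3 -m creep '[[-1,[-0.5,0,-2],0],[-1,[-1,0,-4],0],[-1,[-1,1,-6],0],[-1,[-1,3,-7],0],[-1,[-1,7,-7],0],[-1,[0,12,-7],0],[-1,[1,17,-7],-0.5],[-1,[2,22,-7],-1],[-1,[3,27,-7],-1.5],[-1,[4,31,-7],-1.8],[-1,[5,33,-7],-1.8],[-1,[5,33,-7],-1.8]]' 60
python3 -c "
from h import *
goal(512,-341.2,150,0.059)"
```

```text
clock: 16.15
eef_pos: [473.4, -320.4, 322.6]
eef_rot: [-3.14, 0.002, 0.056]
wrist_force: [0.3, 0.9, -1.0]
finger_gap: 13.8
finger_force: 60.0
t16.1 pos [ 473.4 -320.4  322.6] [-3.14e+00  2.00e-03  5.60e-02] F [ 0.3  0.9 -1. ] gap 13.8 ff 60.0
shift [ 3.78  2.32 17.25] turn -0.03
```

```bash
python3 -m creep '[[-1,[1.5,1,1],0],[-1,[3,2,4],0],[-1,[3.8,2.3,8],0],[-1,[3.8,2.3,12],0],[-1,[3.8,2.3,15],0],[-1,[3.8,2.3,17.2],0],[-1,[3.8,2.3,17.2],0],[-1,[3.8,2.3,17.2],0]]' 60
python3 - <<'E'
from h import *
goal(512,-341.2,76,0.059)
i=cv2.imread("pics/w6f.png")
j=manip.camera("wrist")[:,:,::-1]; cv2.imwrite("pics/w7.png",j)
cv2.imwrite("pics/w7c.png",cv2.resize(j[70:330,200:480],(646,600),interpolation=cv2.INTER_CUBIC))
E
```

```text
clock: 16.95
eef_pos: [513.0, -338.3, 153.2]
eef_rot: [3.141, -0.0, 0.059]
wrist_force: [-0.1, -0.6, -0.3]
finger_gap: 13.6
finger_force: 60.0
t16.9 pos [ 513.  -338.3  153.2] [ 3.141 -0.     0.059] F [-0.1 -0.6 -0.3] gap 13.6 ff 60.0
shift [-0.12  0.28  7.72] turn 0.00
```

View pics/w7c.png

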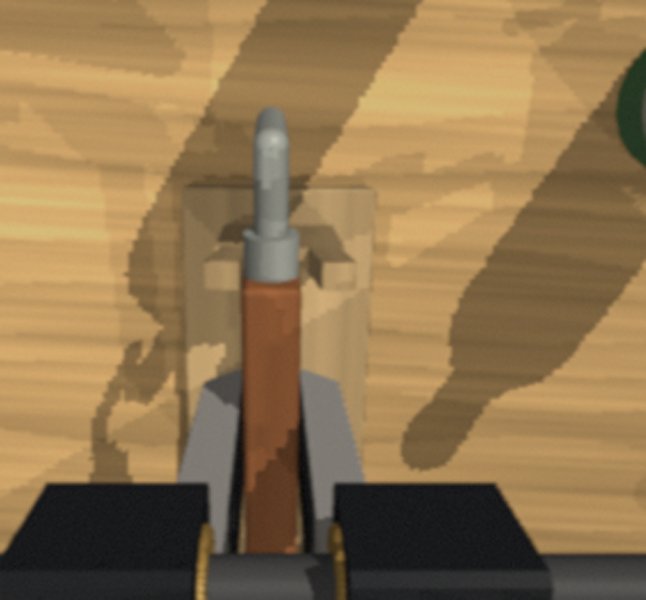

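The view shows the prong and rod centred over the cradle's front saddle (saddle at about (280,265), pole at x≈272), clear of the green bottle on the right.

```bash
python3 -m creep '[[-1,[0,0.15,2],0],[-1,[0,0.15,3.5],0],[-1,[0,0.15,4.5],0],[-1,[0,0.15,4.5],0],[-1,[0,0.15,4.5],0],[-1,[0,0.15,4.5],0]]' 60
python3 -c "
from h import *
goal(512,-341.1,84,0.059)"
```

```text
clock: 17.6
eef_pos: [513.2, -340.5, 108.3]
eef_rot: [3.141, -0.001, 0.059]
wrist_force: [0.3, -0.2, -1.1]
finger_gap: 13.4
finger_force: 60.0
t17.6 pos [ 513.2 -340.5  108.3] [ 3.141e+00 -1.000e-03  5.900e-02] F [ 0.3 -0.2 -1.1] gap 13.4 ff 60.0
shift [-0.13  0.05  2.43] turn -0.00
```

```bash
python3 -m creep '[[-1,[-0.1,0.05,1],0],[-1,[-0.1,0.05,1.8],0],[-1,[-0.1,0.05,2.4],0],[-1,[-0.1,0.05,2.4],0],[-1,[-0.1,0.05,2.4],0]]' 60
python3 -m creep '[[-1,[0,0,0],0],[-1,[0,0,0],0],[-1,[0,0,0.2],0],[-1,[0,0,0.4],0],[-1,[0,0,0.6],0],[-1,[0,0,0.8],0],[-1,[0,0,0.8],0],[-1,[0,0,0.8],0]]' 4
```

```text
clock: 18.1
eef_pos: [511.9, -340.8, 83.4]
eef_rot: [-3.141, 0.0, 0.059]
wrist_force: [0.3, 1.0, 0.1]
finger_gap: 13.9
finger_force: 60.0
clock: 18.9
eef_pos: [511.8, -340.8, 75.3]
eef_rot: [-3.141, 0.0, 0.059]
wrist_force: [0.2, -0.1, -1.5]
finger_gap: 14.2
finger_force: 4.0
```

```bash
python3 -m creep '[[-0.4,[0,0,0],0],[0,[0,0,0],0],[0.3,[0,0,0],0],[1,[0,0,0],0],[1,[0,0,0],0],[1,[0,0,0],0],[1,[0,0,-1],0],[1,[0,0,-4],0],[1,[0,0,-9],0],[1,[0,0,-14.4],0],[1,[0,0,-14.4],0],[1,[0,0,-14.4],0]]' 20
python3 -m creep '[[1,[-0.2,-2.1,0],-0.6],[1,[-0.2,-2.1,0],-0.6],[1,[-0.2,-2.1,0],-0.6],[1,[-0.2,-2.1,0],-0.6]]'
python3 - <<'E'
from h import *
np.set_printoptions(precision=2,suppress=True)
goal(510.5,-319.6,219.5,0.113)
p=manip.camera_params("wrist")
w=manip.camera("wrist")[:,:,::-1];s=manip.camera("scene")[:,:,::-1]
cv2.imwrite("pics/w8.png",w);cv2.imwrite("pics/s8.png",s)
p1={'fovy': 70.18282415285279, 'cx': 317.04929857670356, 'cy': 202.38406766766428, 'origin': [ 588.43993141, -310.84494285,  383.80953357], 'attitude': [ 2.86527233e+00,  7.84219934e-04, -1.45831441e+00]}
for i,q in((cv2.imread("pics/w1.png"),p1),(w,p)):
    b,g,r=[i[:,:,k].astype(int) for k in range(3)]
    m=((r>1.35*g)&(r<3.2*g)&(r>1.5*b)&(r>50)&(g<110)).astype(np.uint8);k=np.zeros_like(m);k[130:275,318:362]=1;m*=k
    # bar rows: width between 6 and 20 px
    col=[(v,np.where(m[v])[0]) for v in range(130,275)]
    rows=[(v,u.mean()) for v,u in col if 6<=len(u)<=16 and np.ptp(u)<18]
    v=np.array([a for a,_ in rows]);u=np.array([c for _,c in rows]); P=np.array([onz("wrist",a,c,92,q) for a,c in zip(u,v)])
    f=np.polyfit(P[:,0],P[:,1],1);print("rows",v.min(),v.max(),len(v),"line",f,"y@500",np.polyval(f,500))
for i in (cv2.imread("pics/scene0.png"),s):
    b,g,r=[i[:,:,k].astype(int) for k in range(3)]
    m=((r>1.75*g)&(r>70)).astype(np.uint8);k=np.zeros_like(m);k[290:340,255:345]=1;m*=k
    c=max(cv2.findContours(m,0,1)[0],key=cv2.contourArea);print(m.sum(),cv2.minAreaRect(c),cv2.boundingRect(c))
a,b=cv2.imread("pics/w1.png")[100:310,270:400],w[100:310,270:400]
S0=cv2.imread("pics/scene0.png")[295:345,255:350]
cv2.imwrite("pics/cmp.png",np.hstack([cv2.resize(x,(260,420),interpolation=cv2.INTER_CUBIC) for x in(a,b)]+[np.vstack([cv2.resize(x,(270,210),interpolation=cv2.INTER_CUBIC) for x in(S0,s[295:345,255:350])])]))
E
```

```text
clock: 20.1
eef_pos: [512.2, -341.1, 221.4]
eef_rot: [3.139, -0.003, 0.059]
wrist_force: [0.2, -0.4, -0.6]
finger_gap: 94.1
finger_force: 0.0
clock: 20.5
eef_pos: [508.5, -320.3, 218.8]
eef_rot: [-3.141, 0.001, 0.11]
wrist_force: [0.1, -0.3, -0.0]
finger_gap: 93.8
finger_force: 0.0
t20.5 pos [ 508.5 -320.3  218.8] [-3.14  0.    0.11] F [ 0.1 -0.3 -0. ] gap 93.8 ff 0.0
shift [ 0.2  -0.05 -0.07] turn -0.03
rows 159 274 116 line [   0.05 -366.62] y@500 -341.6301059396522
rows 157 274 118 line [   0.06 -370.72] y@500 -340.7992876084272
357 ((297.0435485839844, 314.53704833984375), (6.465269088745117, 58.45680618286133), 85.36454010009766) (268, 310, 59, 10)
352 ((296.93890380859375, 314.3428955078125), (6.367856025695801, 58.49164962768555), 84.68545532226562) (268, 309, 59, 11)
```

View pics/cmp.png

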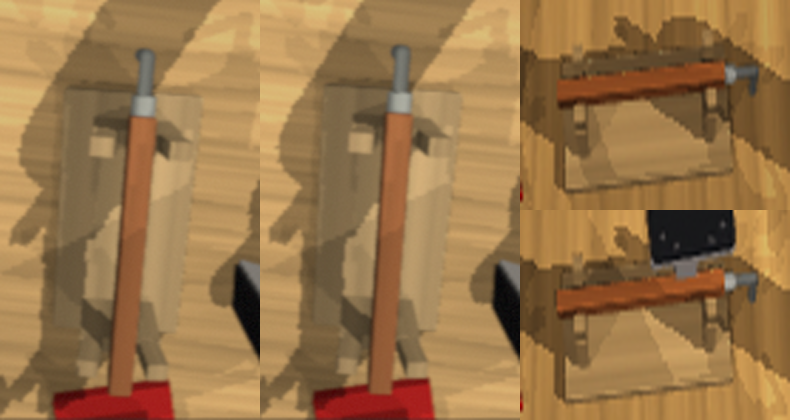

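Before and after match: the bar's centre moved by less than 0.3 px in the scene view, its line shifted by about 1 mm, and it lies level in both saddles. The gripper is clear of everything, so I'm handing in.

```bash
python3 -c "
from cell import manip
print(manip.sign_off())"
```

```text
the job is handed in; nothing more can be done
None
```

I pulled the hatch down onto its buffer, held it there for over a second at about 15–17 N (no reading above about 20 N), unhooked and left it down, laid the pole back in its cradle within about 1 mm, and handed the job in at about 21 s.

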